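# Reset a locked height stop to a gauge block

## Task

The height stop on the bench has to be set afresh to the gauge block standing under its foot: slacken the lever jam nut fully, turn the tee-handled adjuster screw clockwise until the foot bears firmly on the block, and then do the jam nut up again hand-tight so that the setting is locked. Force neither the screw nor the nut, leave the block where it stands, and do not shift the other things on the bench.

Things in the scene. Friction and masses are not known exactly. Their poses are not given: they have to be found in the camera images.
- stand: Green C-shaped height stop on a dark steel base plate 150 x 190 x 18 mm, fixed to the bench. Origin on the bench under the vertical axis shared by nut, adjuster and foot; z up. Column 36 mm thick on its +y side (y 64 to 100 mm), arm over the block 60 mm wide, its top 128 mm and underside 98 mm above the bench
- lever_post (a point): Middle of the graspable part of the black upright post at the end of the jam nut's lever, 160 mm above the bench. Post 12 mm in diameter, 136 to 176 mm above the bench, 85 mm from the axis; the lever bar (10 mm thick) lies at 133 to 143 mm. The nut is a 41 mm hexagon on the arm, 128 to 147 mm above the bench. Takes about 1 N across the lever when slack
- jam_nut (a joint): Angle of the jam nut (rad), growing clockwise seen from above, the tightening way; hard ends at 0 and 4.2. Starts done up at 1.5 to 1.65; slack after 0.4 to 0.9 rad anticlockwise. Once the adjuster has been turned down the nut begins to bite later, 0.05 to 1.2 rad further clockwise than it started: that angle differs from case to case and must be felt at the post
- tee_grip (a point): Centre of the tee handle's bar on the vertical axis, 176 mm above the bench. Bar 64 mm long, 11 mm wide, 14 mm high (169 to 183 mm above the bench), on a 14 mm shaft that rises through the nut; grasp it across from above. Its x axis lies along the bar
- tee_end (a point): One end of the tee handle's bar, 32 mm from the axis
- adjuster (a joint): Angle of the adjuster screw (rad), growing clockwise seen from above; clockwise lowers the foot 1.9 mm per rad (the handle stays at its height). Held by friction while the nut is tight, and not to be forced then: slacken the nut first. Takes about 0.18 N m when the nut is slack and stays where it is left. Stop at 5.5. Starts at 0.8 to 1.4; the foot meets the block at about 2.4 to 3.4
- foot: Round dark steel foot, 25 mm diameter, 8 mm thick, under the arm; its underside is 78.7 mm above this body's origin. Backed by a spring of 40 N per mm, so after meeting the block it presses about 60 N more per rad and the handle gets heavier by about 0.12 N m per rad. It bears firmly at 15 to 90 N (about 0.3 to 1.3 rad after contact, best 0.65); over 140 N is forced
- block: Plain steel gauge block 35 x 30 x 40 mm standing loose on the small square anvil plate under the foot. Origin at the centre of its underside; top 40 mm above it
- washer: Thrust washer inside the arm, out of sight; the nut presses it on the adjuster's collar. Once the nut bites, the push across the lever at the post, read after small slow steps, rises to about 5 N in 0.25 rad, then about 1.4 N per 0.1 rad (clamp load 13 N per 0.1 rad). Hand-tight is 7 to 12 N at the post, 0.35 to 0.7 rad after the bite (clamp load 30 to 110 N passes); over 17 N (150 N) is forced
- collar: Collar of the adjuster screw inside the arm, out of sight; the force between washer and collar is the clamp load that locks the screw
- spare_nut: Bystander: loose steel hexagon nut, 26 mm, 11 mm high, lying on the stand's base plate. Origin under its centre
- low_block: Bystander: low steel block 35 x 30 x 22 mm lying on the bench. Origin under its centre
- spanner: Bystander: steel spanner 180 mm long lying on the bench
- driver: Bystander: screwdriver 200 mm long lying on the bench
- bearing: Bystander: steel ring 52 mm diameter, 14 mm high
- spray: Bystander: blue can 56 mm diameter, 170 mm high
- bolt: Bystander: loose hexagon bolt about 58 mm long

How it is judged:
On the way, in this order (a step that is already met when the one before it is completed fails the run):
1. the jam nut is slack, the adjuster not yet turned (contact force between washer and collar below 3 N and distance of tee_end from where it was at the start of the episode below 0.008 m), for 0.2 s.
2. the foot bears on the block with 15 to 90 N while the nut is still slack (contact force between foot and block between 15 and 90 N and contact force between washer and collar below 3 N), for 0.2 s.
3. the jam nut is tight again (contact force between washer and collar above 30 N), for 0.2 s.
At the end, for the whole second after the job is handed in: The foot bears on the gauge block with 15 to 90 N, the jam nut is tight with a clamp load of 30 to 110 N, and the block stands at rest within 8 mm of where it was (contact force between foot and block between 15 and 90 N and contact force between washer and collar between 30 and 110 N and distance of block from where it was at the start of the episode below 0.008 m and linear speed of block below 0.01 m/s); the robot touches nothing.
It fails at once if the jam nut is overtightened (clamp load over 150 N) (contact force between washer and collar above 150 N).
It fails at once if the foot is forced onto the block (over 140 N) (contact force between foot and block above 140 N).
It fails at once if a bystander is shifted by more than 30 mm (distance of any of spare_nut, low_block, spanner, driver, bearing, spray, bolt from where it was at the start of the episode above 0.03 m).
It also fails if it takes over 72 s, if anything falls off the work surface, if the arm or the gripper's body presses on something with over 40 N, if the wrist force passes 120 N, or if a joint passes its speed limit or range.

## Robot

A 7-joint arm with a two-finger parallel gripper is mounted at the origin on the work surface. World frame = base frame: x ahead of the robot, y to its left, z up, the work surface at z = 0. Lengths are in m, angles in rad, forces in N, time in s.
With the tool pointing down it reaches from about 0.425 to 0.975 m from the base axis. Payload 16.7 kg.
Tool frame: the origin (TCP) lies midway between the tips of the shut fingers; the grasp point (between the pads) lies 19 mm behind it; z points along the fingers, y is the line along which they close (so a half turn about z gives the same grasp; the last joint's range is limited). The gripper opens to 85 mm and grips with 20 to 120 N. Pads are 22 mm wide; open, the fingers measure 114 mm over their backs; the gripper's body (76 mm by 85 mm) begins 54 mm behind the grasp point. The pads swing forward as they close: fully open they stand 13 mm farther back than shut.
Start: joints at [-1.31, 0.426, 0.074, 1.606, -0.034, 1.111, -0.067], TCP at [0.27, 0.619, 0.231] pointing down, gripper open.
Joint ranges: [-2.85, 2.85], [-0.5, 2.14], [-1.23, 1.37], [0.21, 2.46], [-1.02, 4.16], [0.16, 2.05], [-2.73, 2.73]. Speed limits (rad/s): [1.89, 1.89, 2.39, 2.39, 3.01, 3.01, 3.01].

## Interface

Orientations are given as a rotation vector (axis times angle).
In Python, from workcell import readout, snapshot, calibration, workorder gives the robot as it stands.
- The arm moves only by the shell command python3 -m creep 'ROWS' [FORCE]. ROWS is a JSON object whose one key "plan" holds a list of rows, each an object with "jaw": the finger opening in cm, from 0 to 8.54; "slide": the shift along the tool's x, y, z in cm, a list of three; "twist": the turn about the tool's z in rad. In form: {"plan": [{"jaw": jaw, "slide": [tx, ty, tz], "twist": twist}, ...]}. A call has 1 to 10 rows; each row is the pose to reach, as a shift and turn from the pose commanded when the call began, along the tool's axes at that moment; what a row does not reach only later rows make up. A row lasts 1/10 s, in which the tool goes at most 50 mm and 8.59 degrees, less where a joint would pass 70% of its speed; a pose out of reach is approached as far as the arm can. A call with a gripper value outside its range is refused whole. The fingers move at their own pace and stop on an object; FORCE is the grip in N (left out, the last holds). Time passes only in rows, so rows that repeat a pose let the fingers close. It gives the time, the measured TCP pose, the force, the opening and the grip force at its end, in the units of the state.
- readout.sense(): the state, without advancing time (a new reading comes with each control period).
- snapshot(name): name is "side" or "top"; returns the picture (480x640x3 uint8, blue, green, red); there is no depth.
- calibration(name): a dict with "camera_matrix" (3x3 intrinsics, pixels), "world_from_camera" (4x4, takes a point from camera to world coordinates). Camera axes: x right, y up, looking along -z (the intrinsics and any distortion apply to the point x, -y, -z); pixel columns grow to the right and rows downward; lengths in m; the calibration is good to about 2 mm. A picture is of the moment at which its call begins. calibration takes no time and is no camera call.
- workorder.job_done(): hands the job in; it is judged then, once.
The state is a dict: "clock": time; "qpos": joint angles; "qvel": joint speeds; "joint_torque": joint torques, N m; "tool_pos": TCP position; "tcp_rot": TCP orientation; "contact_force": force on the tool from outside, world axes, zero at the start; "torque": the same for the moment, N m; "finger_gap": opening from 0.0 (shut) to 1.0 (fully open); "grip_force": force on a finger pad.
Only numpy, scipy, OpenCV 4.12 (cv2) and the standard library are available. Lean on these libraries where they do the work, as an engineer would, in place of code of your own. Each camera call takes 0.05 s, during which the arm holds its last target. There are 200 camera calls.

## Working session

There is one attempt and no reset: what is moved stays moved. The work goes in short steps, Python scripts to look and compute and a shell command to move; the robot and the scene stay as the last step left them, time stands still between calls to the robot, and variables do not carry over. Pictures are saved under pics/ and viewed, at most 10 in all, crops included, and the job is handed in when it is done.

```bash
mkdir -p pics; python3 - <<'E'
from workcell import readout,snapshot,calibration
import cv2,numpy as np
np.set_printoptions(precision=4,suppress=True)
for n in ("side","top"):
    cv2.imwrite(f"pics/{n}0.png",snapshot(n)); c=calibration(n); print(n,np.array(c["camera_matrix"]),np.array(c["world_from_camera"]),[k for k in c])
print(readout.sense())
E
```

```text
side [[457.6464   0.     317.9148]
 [  0.     457.6464 239.5598]
 [  0.       0.       1.    ]] [[-0.7555 -0.4148  0.5071  1.0313]
 [ 0.6551 -0.4762  0.5865  0.6283]
 [-0.0018  0.7754  0.6315  0.7922]
 [ 0.      0.      0.      1.    ]] ['camera_matrix', 'world_from_camera']
top [[583.2648   0.     315.6395]
 [  0.     583.2648 235.7133]
 [  0.       0.       1.    ]] [[-0.0233  0.9865 -0.162   0.3139]
 [-0.9997 -0.0221  0.0092  0.007 ]
 [ 0.0055  0.1622  0.9868  1.3606]
 [ 0.      0.      0.      1.    ]] ['camera_matrix', 'world_from_camera']
{'clock': 0.1, 'qpos': array([-1.3095,  0.4267,  0.0738,  1.6066, -0.0341,  1.1108, -0.0671]), 'qvel': array([-0.0004, -0.0018, -0.0003, -0.0017,  0.0002, -0.0001, -0.0002]), 'joint_torque': array([  0.0075, -95.1516,   3.7705, -46.4398,   0.0194,   0.0067,
        -0.    ]), 'tool_pos': array([0.2694, 0.6185, 0.2307]), 'tcp_rot': array([-0.6408, -3.0754,  0.0019]), 'contact_force': array([-0.4229,  0.5649,  0.4349]), 'torque': array([-0.0196, -0.0762,  0.0108]), 'grip_force': 0.0, 'finger_gap': 1.0017387802823952}
```

View pics/side0.png

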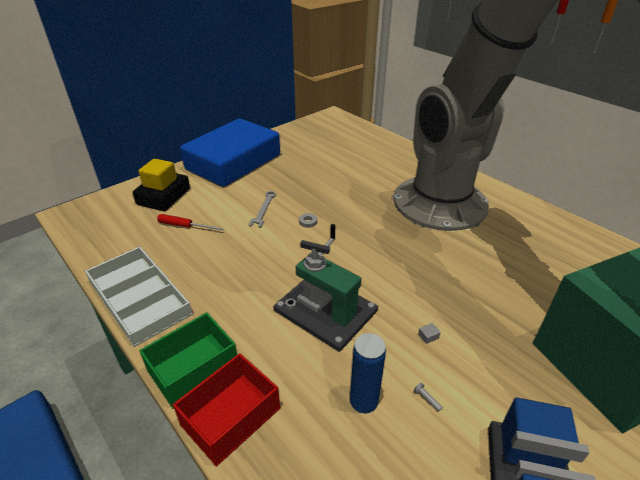

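View pics/top0.png

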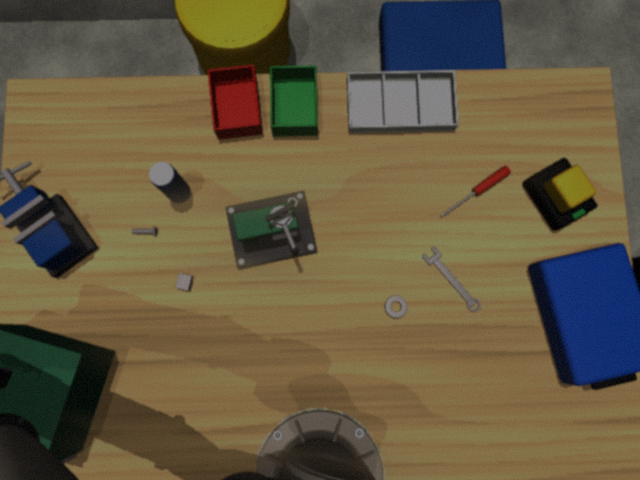

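```bash
python3 - <<'E'
import cv2
a=cv2.imread("pics/side0.png")[215:355,265:385];b=cv2.imread("pics/top0.png")[180:280,215:325]
a=cv2.resize(a,(480,560),interpolation=2);b=cv2.resize(b,(770,700),interpolation=2)
cv2.imwrite("pics/c1.png",a);cv2.imwrite("pics/c2.png",b[:595])
E
```

```text
(no output)
```

View pics/c1.png

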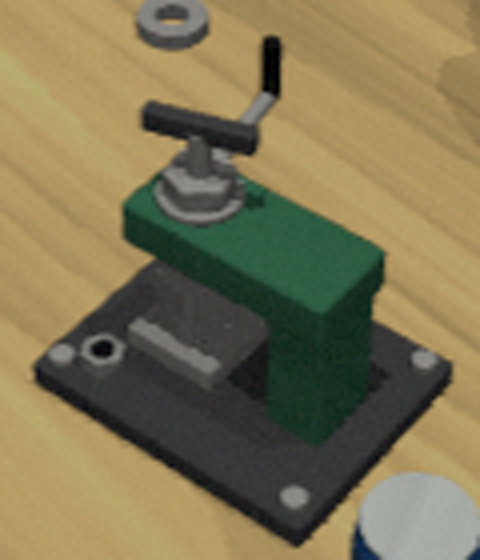

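View pics/c2.png

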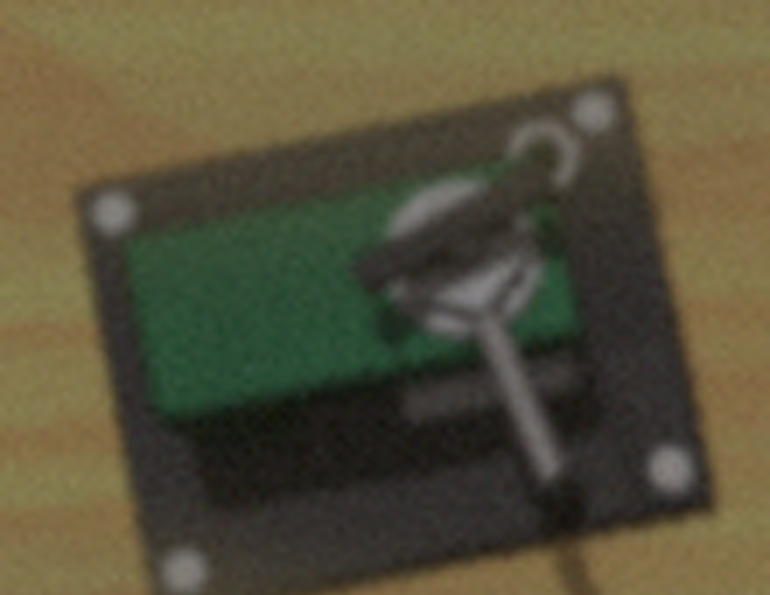

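```bash
cat >h.py <<'E'
import numpy as np
from workcell import calibration
np.set_printoptions(precision=4,suppress=True)
C={n:calibration(n) for n in("side","top")}
def ray(n,u,v):
    K=np.array(C[n]["camera_matrix"]);T=np.array(C[n]["world_from_camera"])
    d=np.linalg.solve(K,[u,v,1.]);d=T[:3,:3]@[d[0],-d[1],-d[2]];return T[:3,3],d/np.linalg.norm(d)
def atz(n,u,v,z):
    o,d=ray(n,u,v);return o+d*(z-o[2])/d[2]
def tri(s,t):
    A=0;b=0
    for n,p in(("side",s),("top",t)):
        o,d=ray(n,*p);P=np.eye(3)-np.outer(d,d);A=A+P;b=b+P@o
    return np.linalg.solve(A,b)
E
python3 - <<'E'
from h import *
s=lambda u,v:(265+(u+.5)/4-.5,215+(v+.5)/4-.5)
t=lambda u,v:(215+(u+.5)/7-.5,180+(v+.5)/7-.5)
for nm,a,b,z in [("tee",(200,126),(457,224),.176),("teeA",(146,115),(368,266),.176),("teeB",(254,137),(545,182),.176),("post",(271.5,66),(561,507),.16),("nut",None,(463,258),.138)]:
    print(nm,a and tri(s(*a),t(*b)),a and atz("side",*s(*a),z),atz("top",*t(*b),z))
for p in[(112,212),(594,110),(670,468),(184,570)]:print(atz("top",*t(*p),.02))
for p in[(62,355),(425,358),(294,497)]:print(atz("side",*s(*p),.02))
E
```

```text
tee [0.5592 0.0697 0.1792] [0.5559 0.0679 0.176 ] [0.5607 0.0689 0.176 ]
teeA [0.5654 0.0767 0.1911] [0.5715 0.0423 0.176 ] [0.5487 0.0954 0.176 ]
teeB [0.5537 0.0645 0.1718] [0.5405 0.0931 0.176 ] [0.5729 0.0427 0.176 ]
post [0.4783 0.0397 0.1592] [0.4794 0.0399 0.16  ] [0.4778 0.0401 0.16  ]
nut None None [0.558  0.0692 0.138 ]
[0.5999 0.1925 0.02  ]
[0.6314 0.0305 0.02  ]
[0.5091 0.0076 0.02  ]
[0.4787 0.1687 0.02  ]
[0.6273 0.0286 0.02  ]
[0.4728 0.1661 0.02  ]
[0.5964 0.1897 0.02  ]
```

```bash
python3 -m creep '{"plan":[{"jaw":8.5,"slide":[-21,-22,2],"twist":1.2},{"jaw":8.5,"slide":[-21,-22,-2],"twist":1.2},{"jaw":8.5,"slide":[-21,-22,-2],"twist":1.2},{"jaw":8.5,"slide":[-21,-22,-2],"twist":1.2},{"jaw":8.5,"slide":[-21,-22,-2],"twist":1.2},{"jaw":8.5,"slide":[-21,-22,-2],"twist":1.2},{"jaw":8.5,"slide":[-21,-22,-2],"twist":1.2},{"jaw":8.5,"slide":[-21,-22,-2],"twist":1.2},{"jaw":8.5,"slide":[-21,-22,-2],"twist":1.2}]}' 40
cat >>h.py <<'E'
from scipy.spatial.transform import Rotation as Rn
from workcell import readout
AX=np.array([.558,.069])
def go(p,ya,s=None,grasp=True):
    """slide (cm) and twist to bring tool to p with tool-y at world angle ya (deg)"""
    s=s or readout.sense();R=Rn.from_rotvec(s["tcp_rot"]).as_matrix()
    d=R.T@(np.array(p)-s["tool_pos"])*100
    y=R[:,1];tw=np.degrees(np.arctan2(y[1],y[0]))-ya
    tw=(tw+180)%360-180
    return d,np.radians(tw)
def st():
    s=readout.sense();R=Rn.from_rotvec(s["tcp_rot"]).as_matrix()
    print("t",s["clock"],"p",s["tool_pos"],"ya",np.degrees(np.arctan2(R[1,1],R[0,1])),"z",R[:,2],"q",s["qpos"],"F",s["contact_force"],"M",s["torque"],"gap",s["finger_gap"],s["grip_force"]);return s
E
python3 -c "
from h import *
st();print(go([.4785,.040,.23],-70))"
```

```text
clock: 1.0
tool_pos: [0.3742, 0.3329, 0.2513]
tcp_rot: [-2.269, -2.172, 0.0]
contact_force: [-0.0, -0.1, 0.4]
finger_gap: 0.996
grip_force: 0.0
t 1.0 p [0.3742 0.3329 0.2513] ya -2.5071196439852463 z [-0.0001  0.0001 -1.    ] q [-1.1782  0.1166  0.3532  1.9819 -0.0466  1.0507 -0.8478] F [-0.0276 -0.079   0.399 ] M [0.0909 0.0317 0.0041] gap 0.99643585242446 0.0
(array([-28.8028,  11.6968,   2.1285]), np.float64(1.17797298386706))
```

```bash
python3 -m creep '{"plan":[{"jaw":8.5,"slide":[-28.8,11.7,2],"twist":1.18},{"jaw":8.5,"slide":[-28.8,11.7,2],"twist":1.18},{"jaw":8.5,"slide":[-28.8,11.7,2],"twist":1.18},{"jaw":8.5,"slide":[-28.8,11.7,2],"twist":1.18},{"jaw":8.5,"slide":[-28.8,11.7,2],"twist":1.18},{"jaw":8.5,"slide":[-28.8,11.7,2],"twist":1.18},{"jaw":8.5,"slide":[-28.8,11.7,2],"twist":1.18},{"jaw":8.5,"slide":[-28.8,11.7,2],"twist":1.18},{"jaw":8.5,"slide":[-28.8,11.7,2],"twist":1.18}]}' 40
python3 -c "
from h import *
st();print(go([.4785,.040,.148],-70))"
```

```text
clock: 1.9
tool_pos: [0.4796, 0.0407, 0.2311]
tcp_rot: [3.093, 0.55, -0.001]
contact_force: [0.5, 0.7, -0.2]
finger_gap: 0.995
grip_force: 0.0
t 1.9 p [0.4796 0.0407 0.2311] ya -69.81413122944684 z [-0.0005 -0.0005 -1.    ] q [-0.8656  0.1122  0.7075  2.0586 -0.0861  0.9998 -1.3331] F [ 0.4608  0.7385 -0.2101] M [0.04   0.0151 0.0166] gap 0.994704638622402 0.0
(array([-0.121 ,  0.0203,  8.3085]), np.float64(0.0032440220227864637))
```

```bash
python3 -m creep '{"plan":[{"jaw":8.5,"slide":[-0.1,0,4],"twist":0},{"jaw":5,"slide":[-0.1,0,7],"twist":0},{"jaw":4,"slide":[-0.1,0,8.4],"twist":0},{"jaw":4,"slide":[-0.1,0,8.4],"twist":0},{"jaw":4,"slide":[-0.1,0,8.4],"twist":0}]}' 40
python3 -m creep '{"plan":[{"jaw":2,"slide":[0,0,0],"twist":0},{"jaw":1.6,"slide":[0,0,0],"twist":0},{"jaw":1.3,"slide":[0,0,0],"twist":0},{"jaw":0.9,"slide":[0,0,0],"twist":0},{"jaw":0.9,"slide":[0,0,0],"twist":0}]}' 40
python3 -c "
from h import *
import cv2
from workcell import snapshot
st();cv2.imwrite('pics/s1.png',cv2.resize(snapshot('side')[190:340,230:430],(800,600)))"
```

```text
clock: 2.4
tool_pos: [0.4788, 0.0408, 0.1477]
tcp_rot: [3.092, 0.555, -0.0]
contact_force: [-0.3, 0.2, 0.7]
finger_gap: 0.476
grip_force: 0.0
clock: 2.9
tool_pos: [0.4796, 0.0395, 0.1483]
tcp_rot: [3.093, 0.548, 0.003]
contact_force: [1.4, -7.7, 5.7]
finger_gap: 0.123
grip_force: 39.0
t 2.9 p [0.4796 0.0395 0.1483] ya -69.90929768233043 z [ 0.0022 -0.0003 -1.    ] q [-0.8033  0.2498  0.6809  2.1441 -0.2155  0.8113 -1.2087] F [ 1.3672 -7.6987  5.728 ] M [-1.6958 -0.3505  0.0515] gap 0.12346348080207695 38.956968784332275
```

View pics/s1.png

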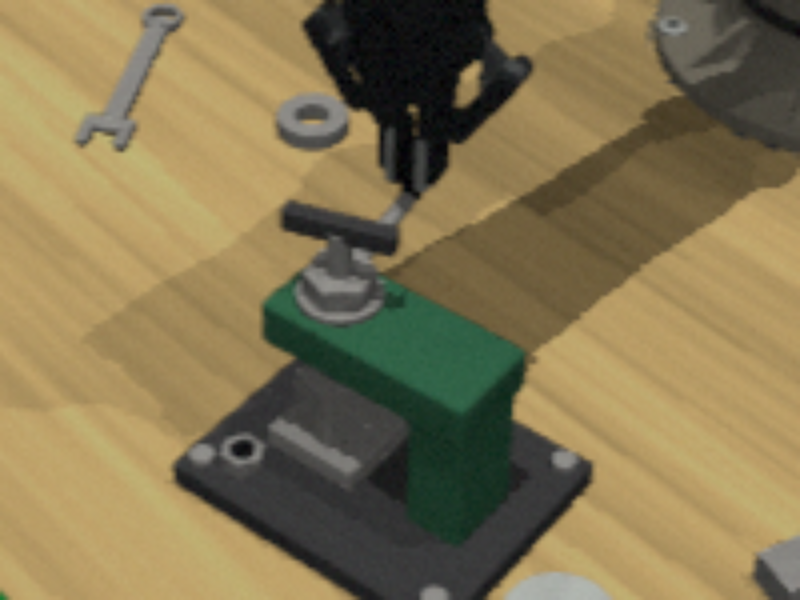

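```bash
python3 -m creep '{"plan":[{"jaw":0.9,"slide":[0.01,0.43,0],"twist":-0.05},{"jaw":0.9,"slide":[0.04,0.85,0],"twist":-0.1},{"jaw":0.9,"slide":[0.1,1.27,0],"twist":-0.15},{"jaw":0.9,"slide":[0.17,1.69,0],"twist":-0.2},{"jaw":0.9,"slide":[0.27,2.1,0],"twist":-0.25},{"jaw":0.9,"slide":[0.38,2.51,0],"twist":-0.3},{"jaw":0.9,"slide":[0.51,2.91,0],"twist":-0.35},{"jaw":0.9,"slide":[0.67,3.31,0],"twist":-0.4},{"jaw":0.9,"slide":[0.67,3.31,0],"twist":-0.4}]}' 60
python3 -c "
from h import *
s=st();v=s['tool_pos'][:2]-AX;print(np.degrees(np.arctan2(v[1],v[0])),np.hypot(*v))"
```

```text
clock: 3.85
tool_pos: [0.4972, 0.0115, 0.1481]
tcp_rot: [2.922, 1.153, 0.003]
contact_force: [1.7, -0.7, 6.5]
finger_gap: 0.123
grip_force: 54.7
t 3.85 p [0.4972 0.0115 0.1481] ya -46.92076722515954 z [ 0.0017  0.0005 -1.    ] q [-0.6636  0.2685  0.5988  2.1077 -0.2066  0.8193 -0.7587] F [ 1.6629 -0.7455  6.5499] M [-0.1387 -0.335  -0.06  ] gap 0.12296330457467503 54.72321689128876
-136.64174236196362 0.08368733772262615
```

```bash
python3 -m creep '{"plan":[{"jaw":0.9,"slide":[0.04,0.85,0],"twist":-0.1},{"jaw":0.9,"slide":[0.17,1.69,0],"twist":-0.2},{"jaw":0.9,"slide":[0.38,2.51,0],"twist":-0.3},{"jaw":0.9,"slide":[0.67,3.31,0],"twist":-0.4},{"jaw":0.9,"slide":[1.04,4.08,0],"twist":-0.5},{"jaw":0.9,"slide":[1.37,4.62,0],"twist":-0.575},{"jaw":0.9,"slide":[1.37,4.62,0],"twist":-0.575},{"jaw":0.9,"slide":[1.37,4.62,0],"twist":-0.575}]}' 60
python3 -c "
from h import *
s=st();v=s['tool_pos'][:2]-AX;print(np.degrees(np.arctan2(v[1],v[0])),np.hypot(*v))
a=np.array([[.4796,.0395],[.4972,.0115],s['tool_pos'][:2]])
A=np.c_[2*a,np.ones(3)];c=np.linalg.solve(A,(a**2).sum(1));print(c[:2],np.sqrt(c[2]+c[0]**2+c[1]**2))"
```

```text
clock: 4.65
tool_pos: [0.5385, -0.0128, 0.148]
tcp_rot: [2.478, 1.929, 0.002]
contact_force: [1.9, -1.2, 5.6]
finger_gap: 0.118
grip_force: 54.7
t 4.65 p [ 0.5385 -0.0128  0.148 ] ya -14.215142834732546 z [ 0.0018  0.0001 -1.    ] q [-0.4872  0.3237  0.4729  2.0151 -0.1952  0.8439 -0.1534] F [ 1.9469 -1.2252  5.5749] M [-0.2034 -0.4918 -0.1495] gap 0.1178706307446775 54.742743372917175
-103.37470233732988 0.08409236404165513
[0.5595 0.0702] 0.08564799178928124
```

```bash
python3 -m creep '{"plan":[{"jaw":4,"slide":[0,0,0],"twist":0},{"jaw":4,"slide":[0,0,0],"twist":0},{"jaw":4,"slide":[0,0,0],"twist":0},{"jaw":4,"slide":[0,0,-4],"twist":0},{"jaw":5,"slide":[0,0,-8],"twist":0},{"jaw":6,"slide":[0,0,-8],"twist":0}]}' 60
python3 -c "
from h import *
st();print(go([.559,.0697,.225],27),go([.559,.0697,.158],27))
import cv2
from workcell import snapshot
cv2.imwrite('pics/t1.png',cv2.resize(snapshot('top')[180:265,215:325],(770,595),interpolation=2))"
```

```text
clock: 5.25
tool_pos: [0.5399, -0.0129, 0.2318]
tcp_rot: [2.475, 1.93, 0.009]
contact_force: [-0.4, -0.1, -0.5]
finger_gap: 0.702
grip_force: 0.0
t 5.25 p [ 0.5399 -0.0129  0.2318] ya -14.09807386342273 z [ 0.0061  0.0014 -1.    ] q [-0.5303  0.2149  0.5072  1.9359 -0.1237  1.0144 -0.2141] F [-0.363  -0.054  -0.5417] M [-0.0297 -0.0053 -0.024 ] gap 0.7022101712677723 0.0
(array([ 8.4739, -0.1618,  0.7022]), np.float64(-0.7172967051445527)) (array([ 8.4546, -0.1994,  7.402 ]), np.float64(-0.7172967051445527))
```

View pics/t1.png

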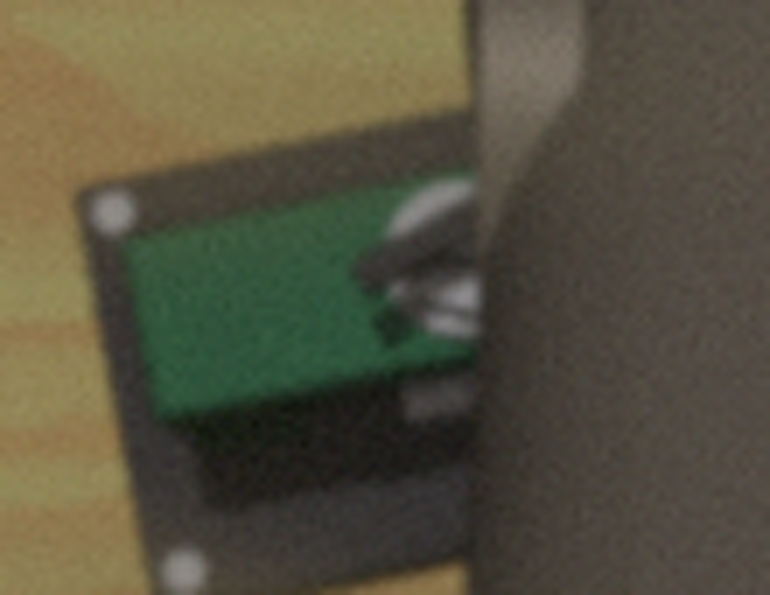

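```bash
python3 -m creep '{"plan":[{"jaw":5,"slide":[4.2,-0.1,0],"twist":-0.15},{"jaw":5,"slide":[8.45,-0.2,0],"twist":-0.3},{"jaw":5,"slide":[8.45,-0.2,0],"twist":-0.45},{"jaw":5,"slide":[8.45,-0.2,0],"twist":-0.6},{"jaw":5,"slide":[8.45,-0.2,0],"twist":-0.72},{"jaw":4,"slide":[8.45,-0.2,4],"twist":-0.72},{"jaw":4,"slide":[8.45,-0.2,7.4],"twist":-0.72},{"jaw":4,"slide":[8.45,-0.2,7.4],"twist":-0.72},{"jaw":4,"slide":[8.45,-0.2,7.4],"twist":-0.72}]}' 60
python3 -c "
from h import *
st()"
python3 -m creep '{"plan":[{"jaw":2,"slide":[0,0,0],"twist":0},{"jaw":1.5,"slide":[0,0,0],"twist":0},{"jaw":0.8,"slide":[0,0,0],"twist":0},{"jaw":0.8,"slide":[0,0,0],"twist":0},{"jaw":0.8,"slide":[0,0,0],"twist":0}]}' 60
python3 -c "
from h import *
import cv2
from workcell import snapshot
st();cv2.imwrite('pics/s2.png',cv2.resize(snapshot('side')[190:340,230:430],(800,600)))"
```

```text
clock: 6.2
tool_pos: [0.556, 0.0695, 0.1532]
tcp_rot: [-1.637, -2.68, 0.003]
contact_force: [0.4, -0.1, 0.8]
finger_gap: 0.469
grip_force: 0.0
t 6.2 p [0.556  0.0695 0.1532] ya 27.187109567321556 z [-0.0018 -0.0008 -1.    ] q [-0.5086  0.3384  0.3289  1.9547 -0.1399  0.8722  0.368 ] F [ 0.4318 -0.0858  0.8393] M [-0.0128  0.0066  0.0118] gap 0.4691659182827457 0.0
clock: 6.7
tool_pos: [0.5594, 0.071, 0.1555]
tcp_rot: [1.633, 2.678, 0.008]
contact_force: [13.5, 4.3, -5.5]
finger_gap: 0.141
grip_force: 58.4
t 6.7 p [0.5594 0.071  0.1555] ya 27.25110944855136 z [ 0.0067  0.002  -1.    ] q [-0.5091  0.3361  0.3285  1.9516 -0.1407  0.8685  0.3684] F [13.5336  4.3413 -5.526 ] M [ 1.0186 -2.6946 -0.0687] gap 0.14058007415199947 58.44745337963104
```

View pics/s2.png

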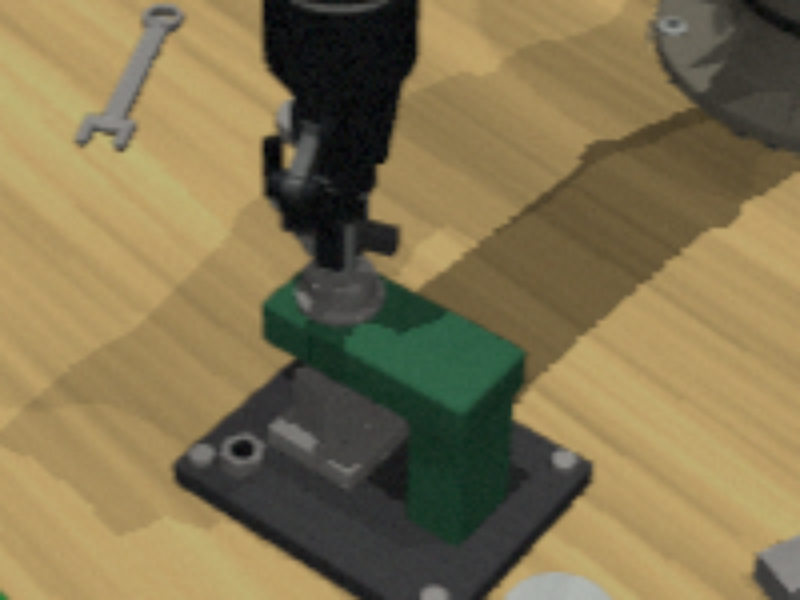

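```bash
cat >l.py <<'E'
from h import *
s=readout.sense();R=Rn.from_rotvec(s["tcp_rot"]).as_matrix();p=s["tool_pos"];F=s["contact_force"];M=s["torque"]
v=p[:2]-[.5593,.0701];r=v/np.hypot(*v);t=np.array([r[1],-r[0]])
print("t%.2f ya %.1f L %.1f F %s Mz %.3f tau7 %.3f q7 %.2f Ft(cw) %.2f p %s"%(s["clock"],np.degrees(np.arctan2(R[1,1],R[0,1])),np.degrees(np.arctan2(v[1],v[0]))%360,np.round(F,1),M[2],s["joint_torque"][6],s["qpos"][6],-F[:2]@t,np.round(p,4)))
E
C(){ :; }
python3 -m creep '{"plan":[{"jaw":0.8,"slide":[0,0.35,0],"twist":0},{"jaw":0.8,"slide":[0,0.35,0],"twist":0.05},{"jaw":0.8,"slide":[0,0.35,0],"twist":0.1},{"jaw":0.8,"slide":[0,0.35,0],"twist":0.1},{"jaw":0.8,"slide":[0,0.35,0],"twist":0.1}]}' 80 >/dev/null; python3 l.py
python3 -m creep '{"plan":[{"jaw":0.8,"slide":[0,0,0],"twist":0.05},{"jaw":0.8,"slide":[0,0,0],"twist":0.1},{"jaw":0.8,"slide":[0,0,0],"twist":0.1},{"jaw":0.8,"slide":[0,0,0],"twist":0.1}]}' >/dev/null; python3 l.py
python3 -m creep '{"plan":[{"jaw":0.8,"slide":[0,0,0],"twist":0.05},{"jaw":0.8,"slide":[0,0,0],"twist":0.1},{"jaw":0.8,"slide":[0,0,0],"twist":0.1},{"jaw":0.8,"slide":[0,0,0],"twist":0.1}]}' >/dev/null; python3 l.py
python3 -m creep '{"plan":[{"jaw":0.8,"slide":[0,0,0],"twist":0.05},{"jaw":0.8,"slide":[0,0,0],"twist":0.1},{"jaw":0.8,"slide":[0,0,0],"twist":0.1},{"jaw":0.8,"slide":[0,0,0],"twist":0.1}]}' >/dev/null; python3 l.py
python3 -m creep '{"plan":[{"jaw":0.8,"slide":[0,0,0],"twist":0.05},{"jaw":0.8,"slide":[0,0,0],"twist":0.1},{"jaw":0.8,"slide":[0,0,0],"twist":0.1},{"jaw":0.8,"slide":[0,0,0],"twist":0.1}]}' >/dev/null; python3 l.py
```

```text
t7.25 ya 21.5 L 66.4 F [-8.1 -2.7 17.2] Mz 0.025 tau7 -0.178 q7 0.28 Ft(cw) 6.38 p [0.5598 0.0711 0.1553]
t7.65 ya 15.7 L 64.7 F [-8.3 -2.3 15.6] Mz 0.090 tau7 -0.183 q7 0.19 Ft(cw) 6.54 p [0.5598 0.0712 0.1554]
t8.05 ya 10.0 L 62.4 F [-7.5 -3.1 16. ] Mz 0.043 tau7 -0.183 q7 0.10 Ft(cw) 5.22 p [0.5599 0.0712 0.1554]
t8.45 ya 4.3 L 61.5 F [-7.6 -2.4 15. ] Mz 0.026 tau7 -0.182 q7 0.01 Ft(cw) 5.56 p [0.5599 0.0712 0.1553]
t8.85 ya -1.5 L 59.5 F [-6.9 -2.  15.1] Mz 0.059 tau7 -0.182 q7 -0.08 Ft(cw) 4.92 p [0.5599 0.0712 0.1554]
```

```bash

python3 -m creep '{"plan":[{"jaw":0.8,"slide":[0,0,-0.15],"twist":0.05},{"jaw":0.8,"slide":[0,0,-0.15],"twist":0.1},{"jaw":0.8,"slide":[0,0,-0.15],"twist":0.15},{"jaw":0.8,"slide":[0,0,-0.15],"twist":0.2},{"jaw":0.8,"slide":[0,0,-0.15],"twist":0.2},{"jaw":0.8,"slide":[0,0,-0.15],"twist":0.2}]}' >/dev/null; python3 l.py
python3 -m creep '{"plan":[{"jaw":0.8,"slide":[0,0,0],"twist":0.05},{"jaw":0.8,"slide":[0,0,0],"twist":0.1},{"jaw":0.8,"slide":[0,0,0],"twist":0.15},{"jaw":0.8,"slide":[0,0,0],"twist":0.2},{"jaw":0.8,"slide":[0,0,0],"twist":0.2},{"jaw":0.8,"slide":[0,0,0],"twist":0.2}]}' >/dev/null; python3 l.py
python3 -m creep '{"plan":[{"jaw":0.8,"slide":[0,0,0],"twist":0.05},{"jaw":0.8,"slide":[0,0,0],"twist":0.1},{"jaw":0.8,"slide":[0,0,0],"twist":0.1},{"jaw":0.8,"slide":[0,0,0],"twist":0.1}]}' >/dev/null; python3 l.py
python3 -m creep '{"plan":[{"jaw":0.8,"slide":[0,0,0],"twist":0.05},{"jaw":0.8,"slide":[0,0,0],"twist":0.1},{"jaw":0.8,"slide":[0,0,0],"twist":0.1},{"jaw":0.8,"slide":[0,0,0],"twist":0.1}]}' >/dev/null; python3 l.py
python3 -m creep '{"plan":[{"jaw":0.8,"slide":[0,0,0],"twist":0.05},{"jaw":0.8,"slide":[0,0,0],"twist":0.1},{"jaw":0.8,"slide":[0,0,0],"twist":0.1},{"jaw":0.8,"slide":[0,0,0],"twist":0.1}]}' >/dev/null; python3 l.py
python3 -m creep '{"plan":[{"jaw":0.8,"slide":[0,0,0],"twist":0.05},{"jaw":0.8,"slide":[0,0,0],"twist":0.1},{"jaw":0.8,"slide":[0,0,0],"twist":0.1},{"jaw":0.8,"slide":[0,0,0],"twist":0.1}]}' >/dev/null; python3 l.py
```

```text
t9.45 ya -12.8 L 60.3 F [ 1.3 -2.9 -0.9] Mz 0.036 tau7 -0.297 q7 -0.26 Ft(cw) -2.57 p [0.5599 0.0712 0.1555]
t10.05 ya -24.2 L 54.9 F [ 1.7 -4.7  6. ] Mz 0.035 tau7 -0.265 q7 -0.44 Ft(cw) -4.07 p [0.56   0.0711 0.1555]
t10.45 ya -30.0 L 54.4 F [ 1.6 -3.9  6.6] Mz 0.099 tau7 -0.181 q7 -0.53 Ft(cw) -3.54 p [0.5601 0.0712 0.1555]
t10.85 ya -35.7 L 50.5 F [ 2.1 -4.3  5.4] Mz 0.046 tau7 -0.181 q7 -0.62 Ft(cw) -4.39 p [0.5601 0.0711 0.1555]
t11.25 ya -41.4 L 49.3 F [ 1.8 -3.5  5.4] Mz 0.058 tau7 -0.180 q7 -0.70 Ft(cw) -3.67 p [0.5602 0.0711 0.1555]
t11.65 ya -47.2 L 46.8 F [ 2.2 -4.2  5.6] Mz 0.043 tau7 -0.180 q7 -0.79 Ft(cw) -4.44 p [0.5602 0.071  0.1554]
```

```bash

python3 -m creep '{"plan":[{"jaw":0.8,"slide":[0,0,0],"twist":0.05},{"jaw":0.8,"slide":[0,0,0],"twist":0.1},{"jaw":0.8,"slide":[0,0,0],"twist":0.1},{"jaw":0.8,"slide":[0,0,0],"twist":0.1}]}' >/dev/null; python3 l.py
python3 -m creep '{"plan":[{"jaw":0.8,"slide":[0,0,0],"twist":0.05},{"jaw":0.8,"slide":[0,0,0],"twist":0.1},{"jaw":0.8,"slide":[0,0,0],"twist":0.1},{"jaw":0.8,"slide":[0,0,0],"twist":0.1}]}' >/dev/null; python3 l.py
python3 -m creep '{"plan":[{"jaw":0.8,"slide":[0,0,0],"twist":0.05},{"jaw":0.8,"slide":[0,0,0],"twist":0.1},{"jaw":0.8,"slide":[0,0,0],"twist":0.1},{"jaw":0.8,"slide":[0,0,0],"twist":0.1}]}' >/dev/null; python3 l.py
python3 -m creep '{"plan":[{"jaw":0.8,"slide":[0,0,0],"twist":0.05},{"jaw":0.8,"slide":[0,0,0],"twist":0.1},{"jaw":0.8,"slide":[0,0,0],"twist":0.1},{"jaw":0.8,"slide":[0,0,0],"twist":0.1}]}' >/dev/null; python3 l.py
python3 -m creep '{"plan":[{"jaw":0.8,"slide":[0,0,0],"twist":0.05},{"jaw":0.8,"slide":[0,0,0],"twist":0.1},{"jaw":0.8,"slide":[0,0,0],"twist":0.1},{"jaw":0.8,"slide":[0,0,0],"twist":0.1}]}' >/dev/null; python3 l.py
```

```text
t12.05 ya -52.9 L 44.2 F [ 2.  -3.7  5.9] Mz 0.048 tau7 -0.179 q7 -0.88 Ft(cw) -4.03 p [0.5602 0.071  0.1555]
t12.45 ya -58.6 L 42.1 F [ 2.4 -5.2  5.8] Mz 0.034 tau7 -0.179 q7 -0.97 Ft(cw) -5.46 p [0.5603 0.071  0.1555]
t12.85 ya -64.4 L 39.8 F [ 2.8 -4.2  4.5] Mz 0.050 tau7 -0.183 q7 -1.05 Ft(cw) -5.03 p [0.5603 0.0709 0.1555]
t13.25 ya -70.1 L 38.4 F [ 2.8 -5.4  5.9] Mz 0.060 tau7 -0.190 q7 -1.14 Ft(cw) -5.92 p [0.5603 0.0709 0.1555]
t13.65 ya -75.8 L 35.2 F [ 3.5 -5.8  5.8] Mz 0.027 tau7 -0.197 q7 -1.22 Ft(cw) -6.75 p [0.5603 0.0708 0.1555]
```

```bash

python3 -m creep '{"plan":[{"jaw":0.8,"slide":[0,0,0],"twist":0.05},{"jaw":0.8,"slide":[0,0,0],"twist":0.1},{"jaw":0.8,"slide":[0,0,0],"twist":0.1},{"jaw":0.8,"slide":[0,0,0],"twist":0.1}]}' >/dev/null; python3 l.py
python3 -m creep '{"plan":[{"jaw":0.8,"slide":[0,0,0],"twist":0.05},{"jaw":0.8,"slide":[0,0,0],"twist":0.1},{"jaw":0.8,"slide":[0,0,0],"twist":0.1},{"jaw":0.8,"slide":[0,0,0],"twist":0.1}]}' >/dev/null; python3 l.py
python3 -m creep '{"plan":[{"jaw":0.8,"slide":[0,0,0],"twist":0.05},{"jaw":0.8,"slide":[0,0,0],"twist":0.1},{"jaw":0.8,"slide":[0,0,0],"twist":0.1},{"jaw":0.8,"slide":[0,0,0],"twist":0.1}]}' >/dev/null; python3 l.py
python3 -m creep '{"plan":[{"jaw":0.8,"slide":[0,0,0],"twist":0.05},{"jaw":0.8,"slide":[0,0,0],"twist":0.1},{"jaw":0.8,"slide":[0,0,0],"twist":0.1},{"jaw":0.8,"slide":[0,0,0],"twist":0.1}]}' >/dev/null; python3 l.py
```

```text
t14.05 ya -81.6 L 32.2 F [ 3.7 -5.8  5.9] Mz -0.009 tau7 -0.204 q7 -1.31 Ft(cw) -6.87 p [0.5604 0.0708 0.1555]
t14.45 ya -87.3 L 30.0 F [ 3.6 -6.   6. ] Mz 0.057 tau7 -0.210 q7 -1.39 Ft(cw) -6.96 p [0.5604 0.0707 0.1555]
t14.85 ya -93.0 L 28.3 F [ 2.3 -5.9  5.4] Mz 0.076 tau7 -0.217 q7 -1.47 Ft(cw) -6.27 p [0.5604 0.0707 0.1555]
t15.25 ya -98.8 L 26.9 F [ 3.  -6.7  6. ] Mz 0.087 tau7 -0.223 q7 -1.56 Ft(cw) -7.29 p [0.5603 0.0706 0.1555]
```

```bash

python3 -m creep '{"plan":[{"jaw":0.8,"slide":[0,0,0],"twist":0.05},{"jaw":0.8,"slide":[0,0,0],"twist":0.1},{"jaw":0.8,"slide":[0,0,0],"twist":0.1},{"jaw":0.8,"slide":[0,0,0],"twist":0.1}]}' >/dev/null; python3 l.py
python3 -m creep '{"plan":[{"jaw":0.8,"slide":[0,0,0],"twist":0},{"jaw":0.8,"slide":[0,0,0],"twist":0},{"jaw":2,"slide":[0,0,0],"twist":0},{"jaw":3,"slide":[0,0,0],"twist":0},{"jaw":3,"slide":[0,0,0],"twist":0},{"jaw":3.5,"slide":[0,0,-4],"twist":0},{"jaw":3.5,"slide":[0,0,-7.2],"twist":0},{"jaw":3.5,"slide":[0,0,-7.2],"twist":0}]}' >/dev/null; python3 l.py
python3 -c "
from h import *
print(go([.5393,-.013,.225],-14.5),go([.5393,-.013,.148],-45))"
```

```text
t15.65 ya -104.5 L 24.7 F [ 2.6 -6.5  6.4] Mz 0.072 tau7 -0.229 q7 -1.64 Ft(cw) -6.96 p [0.5603 0.0706 0.1555]
t16.45 ya -104.5 L 33.9 F [-0.4 -0.  -0.3] Mz 0.013 tau7 -0.910 q7 -1.72 Ft(cw) 0.22 p [0.5612 0.0714 0.2303]
(array([-0.0036,  8.72  ,  0.5044]), np.float64(-1.5715898909954518)) (array([-0.032 ,  8.7434,  8.2043]), np.float64(-1.0392644691371813))
```

```bash

python3 -m creep '{"plan":[{"jaw":3.5,"slide":[0,4,0],"twist":-0.14},{"jaw":3.5,"slide":[0,8.74,0],"twist":-0.28},{"jaw":3.5,"slide":[0,8.74,0],"twist":-0.42},{"jaw":3.5,"slide":[0,8.74,0],"twist":-0.56},{"jaw":3.5,"slide":[0,8.74,0],"twist":-0.7},{"jaw":3.5,"slide":[0,8.74,0],"twist":-0.84},{"jaw":3.5,"slide":[0,8.74,0],"twist":-0.98},{"jaw":3.5,"slide":[0,8.74,0],"twist":-1.12},{"jaw":3.5,"slide":[0,8.74,0],"twist":-1.26},{"jaw":3.5,"slide":[0,8.74,0],"twist":-1.4}]}' >/dev/null
python3 -m creep '{"plan":[{"jaw":3.5,"slide":[0,0,0],"twist":-0.14},{"jaw":3.5,"slide":[0,0,0],"twist":-0.28},{"jaw":3.5,"slide":[0,0,0],"twist":-0.42},{"jaw":3.5,"slide":[0,0,0],"twist":-0.476},{"jaw":3.5,"slide":[0,0,0],"twist":-0.476},{"jaw":3.5,"slide":[0,0,0],"twist":-0.476}]}' >/dev/null
python3 l.py
python3 -c "
from h import *
import cv2
from workcell import snapshot
print(go([.539,-.013,.148],3))
cv2.imwrite('pics/s3.png',cv2.resize(snapshot('side')[190:340,230:430],(800,600)))"
```

```text
t18.05 ya 2.8 L 255.3 F [-0.2  0.1  0.9] Mz 0.045 tau7 0.350 q7 0.11 Ft(cw) -0.18 p [ 0.5374 -0.0132  0.2266]
(array([0.0129, 0.1657, 7.8612]), np.float64(-0.00320390204779563))
```

View pics/s3.png

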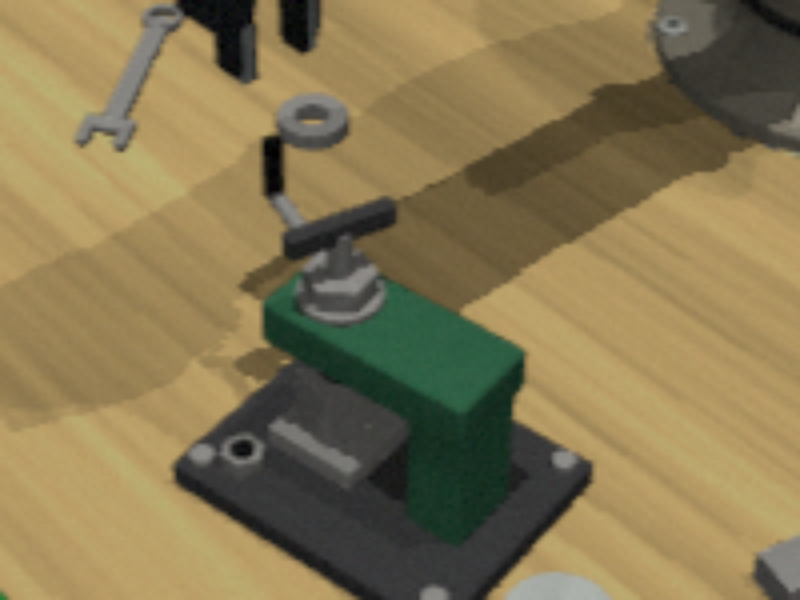

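```bash
python3 -c "
from h import *
print(atz('side',230+273.5/4-.5,190+166.5/4-.5,.158))"
python3 -m creep '{"plan":[{"jaw":3.5,"slide":[0,0.16,4],"twist":0},{"jaw":3.5,"slide":[0,0.16,7.9],"twist":0},{"jaw":3.5,"slide":[0,0.16,7.9],"twist":0},{"jaw":2,"slide":[0,0.16,7.9],"twist":0},{"jaw":1.5,"slide":[0,0.16,7.9],"twist":0},{"jaw":0.8,"slide":[0,0.16,7.9],"twist":0},{"jaw":0.8,"slide":[0,0.16,7.9],"twist":0},{"jaw":0.8,"slide":[0,0.16,7.9],"twist":0}]}' 60
python3 l.py
python3 -c "
from h import *
s=readout.sense();c=np.array([.5597,.0706]);p=s['tool_pos'];R=Rn.from_rotvec(s['tcp_rot']).as_matrix()
for d in np.arange(.1,1.01,.1):
  q=c+Rn.from_euler('z',-d).as_matrix()[:2,:2]@(p[:2]-c);print(np.round(d,1),(R.T@np.r_[q-p[:2],0])[:2]*100)"
```

```text
[ 0.5363 -0.013   0.158 ]
clock: 18.9
tool_pos: [0.5402, -0.0133, 0.1497]
tcp_rot: [2.163, 2.276, 0.004]
contact_force: [-0.1, -1.7, 5.7]
finger_gap: 0.122
grip_force: 58.5
t18.90 ya 2.9 L 257.1 F [-0.1 -1.7  5.7] Mz 0.026 tau7 -0.021 q7 0.19 Ft(cw) 0.31 p [ 0.5402 -0.0133  0.1497]
0.1 [ 0.2785 -0.8151]
0.2 [ 0.6371 -1.5983]
0.3 [ 1.072  -2.3418]
0.4 [ 1.579  -3.0381]
0.5 [ 2.1529 -3.6804]
0.6 [ 2.7881 -4.2622]
0.7 [ 3.4783 -4.7776]
0.8 [ 4.2164 -5.2216]
0.9 [ 4.9952 -5.5896]
1.0 [ 5.8068 -5.8781]
```

```bash

python3 -m creep '{"plan":[{"jaw":0.8,"slide":[0.28,-0.82,0],"twist":0.1},{"jaw":0.8,"slide":[0.64,-1.6,0],"twist":0.2},{"jaw":0.8,"slide":[1.07,-2.34,0],"twist":0.3},{"jaw":0.8,"slide":[1.58,-3.04,0],"twist":0.4},{"jaw":0.8,"slide":[2.15,-3.68,0],"twist":0.5},{"jaw":0.8,"slide":[2.15,-3.68,0],"twist":0.5},{"jaw":0.8,"slide":[2.15,-3.68,0],"twist":0.5}]}' 60 >/dev/null; python3 l.py
python3 -m creep '{"plan":[{"jaw":0.8,"slide":[0.28,-0.82,0],"twist":0.1},{"jaw":0.8,"slide":[0.64,-1.6,0],"twist":0.2},{"jaw":0.8,"slide":[1.07,-2.34,0],"twist":0.3},{"jaw":0.8,"slide":[1.58,-3.04,0],"twist":0.4},{"jaw":0.8,"slide":[1.58,-3.04,0],"twist":0.4},{"jaw":0.8,"slide":[1.58,-3.04,0],"twist":0.4},{"jaw":0.8,"slide":[1.58,-3.04,0],"twist":0.4}]}' >/dev/null; python3 l.py
python3 -m creep '{"plan":[{"jaw":0.8,"slide":[0.14,-0.41,0],"twist":0.05},{"jaw":0.8,"slide":[0.28,-0.82,0],"twist":0.1},{"jaw":0.8,"slide":[0.28,-0.82,0],"twist":0.1},{"jaw":0.8,"slide":[0.28,-0.82,0],"twist":0.1},{"jaw":0.8,"slide":[0.28,-0.82,0],"twist":0.1}]}' >/dev/null; python3 l.py
python3 -m creep '{"plan":[{"jaw":0.8,"slide":[0.14,-0.41,0],"twist":0.05},{"jaw":0.8,"slide":[0.28,-0.82,0],"twist":0.1},{"jaw":0.8,"slide":[0.28,-0.82,0],"twist":0.1},{"jaw":0.8,"slide":[0.28,-0.82,0],"twist":0.1},{"jaw":0.8,"slide":[0.28,-0.82,0],"twist":0.1}]}' >/dev/null; python3 l.py
```

```text
t19.60 ya -25.7 L 228.0 F [-3.1 -2.  10. ] Mz 0.074 tau7 -0.380 q7 -0.33 Ft(cw) -0.93 p [0.5022 0.0066 0.1497]
t20.30 ya -48.6 L 204.8 F [-4.9 -1.4 12.9] Mz 0.067 tau7 -0.053 q7 -0.78 Ft(cw) -0.82 p [0.4817 0.0342 0.1496]
t20.80 ya -54.4 L 199.1 F [-4.1  0.1 13.6] Mz 0.011 tau7 -0.039 q7 -0.89 Ft(cw) -1.47 p [0.4785 0.0422 0.1496]
t21.30 ya -60.1 L 193.2 F [-4.2 -0.2 14.8] Mz 0.010 tau7 -0.029 q7 -1.00 Ft(cw) -0.75 p [0.476  0.0506 0.1496]
```

```bash

python3 -m creep '{"plan":[{"jaw":0.8,"slide":[0.14,-0.41,-0.1],"twist":0.05},{"jaw":0.8,"slide":[0.28,-0.82,-0.1],"twist":0.1},{"jaw":0.8,"slide":[0.28,-0.82,-0.1],"twist":0.1},{"jaw":0.8,"slide":[0.28,-0.82,-0.1],"twist":0.1},{"jaw":0.8,"slide":[0.28,-0.82,-0.1],"twist":0.1}]}' >/dev/null; python3 l.py
python3 -m creep '{"plan":[{"jaw":0.8,"slide":[0.14,-0.41,0],"twist":0.05},{"jaw":0.8,"slide":[0.28,-0.82,0],"twist":0.1},{"jaw":0.8,"slide":[0.28,-0.82,0],"twist":0.1},{"jaw":0.8,"slide":[0.28,-0.82,0],"twist":0.1},{"jaw":0.8,"slide":[0.28,-0.82,0],"twist":0.1}]}' >/dev/null; python3 l.py
python3 -m creep '{"plan":[{"jaw":0.8,"slide":[0.14,-0.41,0],"twist":0.05},{"jaw":0.8,"slide":[0.28,-0.82,0],"twist":0.1},{"jaw":0.8,"slide":[0.28,-0.82,0],"twist":0.1},{"jaw":0.8,"slide":[0.28,-0.82,0],"twist":0.1},{"jaw":0.8,"slide":[0.28,-0.82,0],"twist":0.1}]}' >/dev/null; python3 l.py
```

```text
t21.80 ya -65.8 L 187.3 F [  6.4   2.1 -11.5] Mz -0.016 tau7 -0.011 q7 -1.10 Ft(cw) -1.22 p [0.4744 0.0592 0.1499]
t22.30 ya -71.6 L 181.6 F [  7.1   0.6 -13.2] Mz 0.019 tau7 -0.013 q7 -1.21 Ft(cw) -0.42 p [0.4736 0.0677 0.1499]
t22.80 ya -77.3 L 175.8 F [  7.9   0.3 -12.9] Mz -0.030 tau7 -0.016 q7 -1.31 Ft(cw) -0.88 p [0.4738 0.0763 0.1499]
```

```bash

python3 -m creep '{"plan":[{"jaw":0.8,"slide":[0.14,-0.41,0.05],"twist":0.05},{"jaw":0.8,"slide":[0.28,-0.82,0.05],"twist":0.1},{"jaw":0.8,"slide":[0.28,-0.82,0.05],"twist":0.1},{"jaw":0.8,"slide":[0.28,-0.82,0.05],"twist":0.1},{"jaw":0.8,"slide":[0.28,-0.82,0.05],"twist":0.1}]}' >/dev/null; python3 l.py
python3 -m creep '{"plan":[{"jaw":0.8,"slide":[0.14,-0.41,0],"twist":0.05},{"jaw":0.8,"slide":[0.28,-0.82,0],"twist":0.1},{"jaw":0.8,"slide":[0.28,-0.82,0],"twist":0.1},{"jaw":0.8,"slide":[0.28,-0.82,0],"twist":0.1},{"jaw":0.8,"slide":[0.28,-0.82,0],"twist":0.1}]}' >/dev/null; python3 l.py
python3 -m creep '{"plan":[{"jaw":0.8,"slide":[0.14,-0.41,0],"twist":0.05},{"jaw":0.8,"slide":[0.28,-0.82,0],"twist":0.1},{"jaw":0.8,"slide":[0.28,-0.82,0],"twist":0.1},{"jaw":0.8,"slide":[0.28,-0.82,0],"twist":0.1},{"jaw":0.8,"slide":[0.28,-0.82,0],"twist":0.1}]}' >/dev/null; python3 l.py
```

```text
t23.30 ya -82.9 L 170.1 F [ 2.3 -0.9  7.9] Mz 0.027 tau7 -0.014 q7 -1.41 Ft(cw) 0.51 p [0.4748 0.0849 0.1497]
t23.80 ya -88.7 L 164.3 F [2.  0.4 8.5] Mz -0.072 tau7 0.022 q7 -1.50 Ft(cw) -0.94 p [0.4767 0.0933 0.1497]
t24.30 ya -94.4 L 158.6 F [ 1.5 -0.4 11.3] Mz -0.081 tau7 0.047 q7 -1.59 Ft(cw) -0.19 p [0.4793 0.1015 0.1498]
```

```bash

python3 -m creep '{"plan":[{"jaw":0.8,"slide":[0.14,-0.41,0],"twist":0.05},{"jaw":0.8,"slide":[0.28,-0.82,-0.02],"twist":0.1},{"jaw":0.8,"slide":[0.28,-0.82,-0.02],"twist":0.1},{"jaw":0.8,"slide":[0.28,-0.82,-0.02],"twist":0.1},{"jaw":0.8,"slide":[0.28,-0.82,-0.02],"twist":0.1}]}' >/dev/null; python3 l.py
python3 -m creep '{"plan":[{"jaw":0.8,"slide":[0.14,-0.41,0],"twist":0.05},{"jaw":0.8,"slide":[0.28,-0.82,0],"twist":0.1},{"jaw":0.8,"slide":[0.28,-0.82,0],"twist":0.1},{"jaw":0.8,"slide":[0.28,-0.82,0],"twist":0.1},{"jaw":0.8,"slide":[0.28,-0.82,0],"twist":0.1}]}' >/dev/null; python3 l.py
python3 -m creep '{"plan":[{"jaw":0.8,"slide":[0.14,-0.41,0],"twist":0.05},{"jaw":0.8,"slide":[0.28,-0.82,0],"twist":0.1},{"jaw":0.8,"slide":[0.28,-0.82,0],"twist":0.1},{"jaw":0.8,"slide":[0.28,-0.82,0],"twist":0.1},{"jaw":0.8,"slide":[0.28,-0.82,0],"twist":0.1}]}' >/dev/null; python3 l.py
```

```text
t24.80 ya -100.1 L 153.1 F [ 2.8 -3.   7.7] Mz -0.023 tau7 0.016 q7 -1.68 Ft(cw) 1.40 p [0.4826 0.109  0.1498]
t25.30 ya -105.9 L 147.6 F [ 0.9 -5.7 10.1] Mz 0.021 tau7 -0.006 q7 -1.77 Ft(cw) 4.29 p [0.4866 0.1163 0.1499]
t25.80 ya -111.6 L 142.0 F [-1.3 -5.9 13.8] Mz 0.032 tau7 -0.027 q7 -1.85 Ft(cw) 5.41 p [0.4914 0.1232 0.1499]
```

```bash

python3 -m creep '{"plan":[{"jaw":0.8,"slide":[0.14,-0.41,0],"twist":0.05},{"jaw":0.8,"slide":[0.28,-0.82,-0.02],"twist":0.1},{"jaw":0.8,"slide":[0.28,-0.82,-0.02],"twist":0.1},{"jaw":0.8,"slide":[0.28,-0.82,-0.02],"twist":0.1},{"jaw":0.8,"slide":[0.28,-0.82,-0.02],"twist":0.1}]}' >/dev/null; python3 l.py
python3 -m creep '{"plan":[{"jaw":0.8,"slide":[0.14,-0.41,0],"twist":0.05},{"jaw":0.8,"slide":[0.28,-0.82,0],"twist":0.1},{"jaw":0.8,"slide":[0.28,-0.82,0],"twist":0.1},{"jaw":0.8,"slide":[0.28,-0.82,0],"twist":0.1},{"jaw":0.8,"slide":[0.28,-0.82,0],"twist":0.1},{"jaw":0.8,"slide":[0.28,-0.82,0],"twist":0.1}]}' >/dev/null; python3 l.py
```

```text
t26.30 ya -117.4 L 136.6 F [-1.4 -8.3 13. ] Mz 0.066 tau7 -0.059 q7 -1.93 Ft(cw) 6.99 p [0.4967 0.1294 0.1499]
t26.90 ya -123.1 L 130.8 F [-4.  -7.4 14.7] Mz -0.000 tau7 -0.054 q7 -2.01 Ft(cw) 7.84 p [0.5029 0.1355 0.15  ]
```

```bash

python3 -m creep '{"plan":[{"jaw":0.8,"slide":[0.14,-0.41,0],"twist":0.05},{"jaw":0.8,"slide":[0.28,-0.82,0],"twist":0.1},{"jaw":0.8,"slide":[0.28,-0.82,0],"twist":0.1},{"jaw":0.8,"slide":[0.28,-0.82,0],"twist":0.1},{"jaw":0.8,"slide":[0.28,-0.82,0],"twist":0.1},{"jaw":0.8,"slide":[0.28,-0.82,0],"twist":0.1}]}' >/dev/null; python3 l.py
python3 -m creep '{"plan":[{"jaw":0.8,"slide":[0,0,0],"twist":0},{"jaw":0.8,"slide":[0,0,0],"twist":0}]}' >/dev/null; python3 l.py
```

```text
t27.50 ya -128.8 L 125.5 F [-7.7 -9.3 20.5] Mz 0.102 tau7 -0.100 q7 -2.09 Ft(cw) 11.65 p [0.5092 0.1404 0.15  ]
t27.70 ya -128.8 L 125.5 F [-8.3 -9.1 20.4] Mz 0.077 tau7 -0.101 q7 -2.09 Ft(cw) 12.06 p [0.5091 0.1405 0.15  ]
```

```bash

python3 -m creep '{"plan":[{"jaw":0.8,"slide":[-0.02,0.05,-0.05],"twist":0},{"jaw":2,"slide":[-0.02,0.05,-0.05],"twist":0},{"jaw":3,"slide":[-0.02,0.05,-0.05],"twist":0},{"jaw":3.5,"slide":[-0.02,0.05,-0.05],"twist":0},{"jaw":3.5,"slide":[-0.02,0.05,-4],"twist":0},{"jaw":3.5,"slide":[-0.02,0.05,-8],"twist":0},{"jaw":3.5,"slide":[-0.02,0.05,-12],"twist":0},{"jaw":3.5,"slide":[-0.02,0.05,-12],"twist":0},{"jaw":3.5,"slide":[-0.02,0.05,-12],"twist":0}]}'; python3 l.py
python3 -c "
import cv2
from workcell import snapshot
cv2.imwrite('pics/s4.png',cv2.resize(snapshot('side')[190:340,230:430],(800,600)))"
```

```text
clock: 28.6
tool_pos: [0.5088, 0.1422, 0.2691]
tcp_rot: [-2.962, 1.042, -0.0]
contact_force: [-0.3, 0.7, 0.7]
finger_gap: 0.409
grip_force: 0.0
t28.60 ya -128.8 L 125.0 F [-0.3  0.7  0.7] Mz 0.031 tau7 -0.208 q7 -2.24 Ft(cw) -0.18 p [0.5088 0.1422 0.2691]
```

View pics/s4.png

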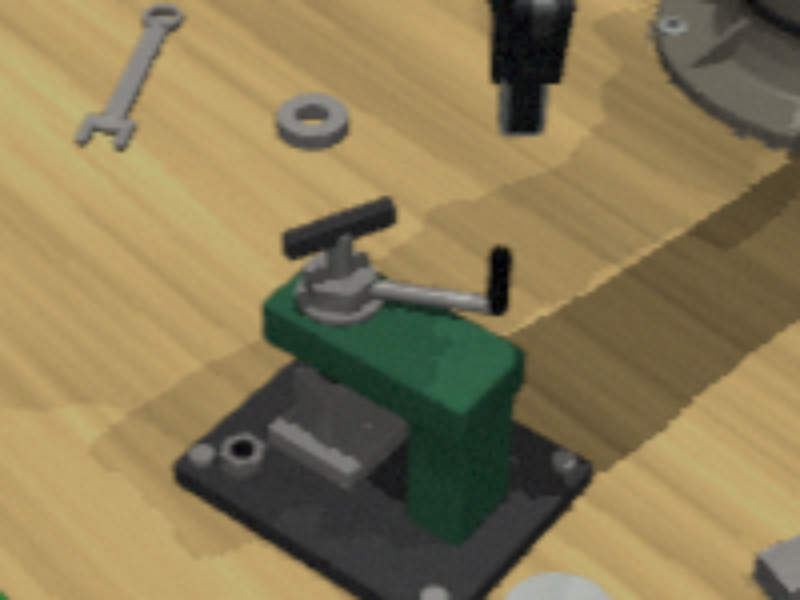

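The lever has stayed where I tightened it (post at about 500,280), and the tee handle is where I left it (bar from 290,243 to 390,210). The gripper is clear, so I'm handing the job in.

```bash
python3 -c "
from workcell import workorder
print(workorder.job_done())"
```

```text
the job is handed in; nothing more can be done
None
```

I've handed the job in, though no verdict came back: the nut was slackened, the adjuster turned about 0.76 rad past where I felt the foot meet the block, and the nut done up again to about 12 N at the post (top of the 7–12 N hand-tight range), roughly 0.55 rad past the bite.

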